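# Find the unlatched inspection flap and push it open

## Robot

A 6-joint arm with a two-finger parallel gripper is mounted at the origin on the work surface. World frame = base frame: x ahead of the robot, y to its left, z up, the work surface at z = 0. Lengths are in m, angles in rad, forces in N, time in s.
With the tool pointing down it reaches from about 0.275 to 0.725 m from the base axis. Payload 5.6 kg.
Tool frame: the origin (TCP) lies on the centre line of the jaws, within the pads' length; the fingertips stand 25 mm ahead of it and the grasp point (between the pads) lies 6 mm ahead of it; z points along the fingers, x is the direction in which the jaws open and shut, and the axes are right-handed (so a half turn about z gives the same grasp; the last joint's range is limited). The gripper opens to 85 mm and grips with 20 to 120 N. Pads are 22 mm wide; open, the fingers measure 114 mm over their backs; the gripper's body (76 mm by 85 mm) begins 54 mm behind the grasp point. The pads swing forward as they close: fully open they stand 13 mm farther back than shut.
Start: joints at [1.472, 0.255, 0.108, 0, -1.424, -0.285], TCP at [0.206, 0.51, 0.256] pointing down, gripper open.
Joint ranges: [-2.95, 2.95], [-1.21, 1.97], [-1.09, 1.5], [-2.87, 1.71], [-2.94, -0.07], [-3.05, 3.05]. Speed limits (rad/s): [2.57, 2.57, 3.14, 3.14, 3.14, 3.14].

## Interface

Orientations are given as a unit quaternion [w, x, y, z].
In Python, from plant import r gives the robot as it stands. The module is installed in compiled form; this text tells all that it offers.
- The arm moves only by the tool apply_moves, never from a script. Its argument "deltas" is a list of rows, each a list of 3 entries, a list of its own where there are three numbers: the opening, from -1 (shut) to 1 (fully open), then the shift along the tool's x, y, z in mm, then the turn about the tool's z in degrees. A call has 1 to 12 rows; each row is the pose to reach, as a shift and turn from the pose commanded when the call began, along the tool's axes at that moment; what a row does not reach only later rows make up. A row lasts 1/10 s, in which the tool goes at most 50 mm and 8.59 degrees, less where a joint would pass 70% of its speed; a pose out of reach is approached as far as the arm can. A call with a gripper value outside its range is refused whole. The fingers move at their own pace and stop on an object; the grip force is fixed at half the most. Time passes only in rows, so rows that repeat a pose let the fingers close. It gives the time, the measured TCP pose, the force and the opening at its end, in the units of the state.
- r.observe(): the state, without advancing time (a new reading comes with each control period).
- r.camera(name): name is "scene" or "top" or "wrist"; returns a dict with "pixels" (420x560x3 uint8, red, green, blue), "z_map" (420x560 float32, m along the optical axis (not along the pixel's ray), 0 where there is no reading), "fov_y" (degrees; the focal length in pixels is half the picture's height over the tangent of half this angle, whatever the lens; pixels are square), "cx", "cy" (the principal point, pixels), "world_from_camera" (4x4, takes a point from camera to world coordinates); the wrist camera has in their place "tool_from_camera" (4x4, takes a point from camera to tool coordinates, whose origin is the TCP and whose axes are the tool frame's). Camera axes: x right, y down, z forward; pixel columns grow to the right and rows downward; lengths in m; the calibration is good to about 2 mm. A picture is of the moment at which its call begins: read the wrist's pose just before it.
- r.hand_in(): hands the job in, once; it reports no verdict.
The state is a dict: "t": time; "qpos": joint angles; "joint_vel": joint speeds; "tau": joint torques, N m; "tool_pos": TCP position; "tool_rot": TCP orientation; "wrist_force": force on the tool from outside, world axes, zero at the start; "wrist_torque": the same for the moment, N m; "gripper_width": finger opening in m.
Only numpy, scipy, OpenCV 4.12 (cv2) and the standard library are available. Lean on these libraries where they do the work, as an engineer would, in place of code of your own. Each camera call takes 0.05 s, during which the arm holds its last target.

## Task

Three of the four steel flaps in the blue coolant filter box are latched; one, no different to look at, has been left unlatched and rocks on its axle. Press gently with your fingertips on the yellow pads, one flap after another, until you find the one that rocks, then push its yellow end right down so that it stands fully open, and take your hand away. Do not force the latched flaps, and do not lift or move any of the loose things around and on the box.

Things in the scene. Friction and masses are not known exactly. Their poses are not given: they have to be found in the camera images.
- cover: blue steel coolant filter box fixed to the bench, 230 (x) x 430 (y) x 100 mm tall; origin at the centre of its underside. Its top has four identical flaps side by side along its y, axle centres at x = -30 mm and y = -147, -49, 49, 147 mm (flap1 to flap4). Behind the flaps is a solid strip 75 mm wide. Box +x points away from the robot, give or take its yaw
- flap1 (a joint): tilt of flap 1, rad: 0 = flush and shut, grows as its yellow end goes down, stop at 0.9 (fully open). Steel plate 130 (x) x 76 (y) x 6 mm on an axle along the box's y at its middle. Latched flaps give at most about 0.06 rad under a press; the unlatched one rocks at least 0.1 rad either way (about 3 N at the pad) and stays where it is left, its axle being stiff
- flap1_pad (a point): centre of the yellow pad (34 x 66 mm) on the top face of flap 1, at the flap's end nearest the robot, 45 mm from the axle; axes as the box's when shut (x towards the axle, z up), moves with the flap. Top at 100 mm when shut; below is a well, clear for at least 70 mm under the unlatched flap
- flap2 (a joint): tilt of flap 2, rad: 0 = flush and shut, grows as its yellow end goes down, stop at 0.9 (fully open). Steel plate 130 (x) x 76 (y) x 6 mm on an axle along the box's y at its middle. Latched flaps give at most about 0.06 rad under a press; the unlatched one rocks at least 0.1 rad either way (about 3 N at the pad) and stays where it is left, its axle being stiff
- flap2_pad (a point): centre of the yellow pad (34 x 66 mm) on the top face of flap 2, at the flap's end nearest the robot, 45 mm from the axle; axes as the box's when shut (x towards the axle, z up), moves with the flap. Top at 100 mm when shut; below is a well, clear for at least 70 mm under the unlatched flap
- flap3 (a joint): tilt of flap 3, rad: 0 = flush and shut, grows as its yellow end goes down, stop at 0.9 (fully open). Steel plate 130 (x) x 76 (y) x 6 mm on an axle along the box's y at its middle. Latched flaps give at most about 0.06 rad under a press; the unlatched one rocks at least 0.1 rad either way (about 3 N at the pad) and stays where it is left, its axle being stiff
- flap3_pad (a point): centre of the yellow pad (34 x 66 mm) on the top face of flap 3, at the flap's end nearest the robot, 45 mm from the axle; axes as the box's when shut (x towards the axle, z up), moves with the flap. Top at 100 mm when shut; below is a well, clear for at least 70 mm under the unlatched flap
- flap4 (a joint): tilt of flap 4, rad: 0 = flush and shut, grows as its yellow end goes down, stop at 0.9 (fully open). Steel plate 130 (x) x 76 (y) x 6 mm on an axle along the box's y at its middle. Latched flaps give at most about 0.06 rad under a press; the unlatched one rocks at least 0.1 rad either way (about 3 N at the pad) and stays where it is left, its axle being stiff
- flap4_pad (a point): centre of the yellow pad (34 x 66 mm) on the top face of flap 4, at the flap's end nearest the robot, 45 mm from the axle; axes as the box's when shut (x towards the axle, z up), moves with the flap. Top at 100 mm when shut; below is a well, clear for at least 70 mm under the unlatched flap
- spray_a: white spray bottle with green collar, 74 mm across, 216 mm tall; origin at the centre of its underside; bystander, leave it alone
- spray_b: a second white spray bottle, same size; origin at the centre of its underside; bystander, leave it alone
- oil_can: copper oil can with a thin bent spout, 68 mm across, 145 mm tall; origin at the centre of its underside; bystander, leave it alone
- jar: amber glass jar with steel cap, 60 mm across, 80 mm tall; origin at the centre of its underside; bystander, leave it alone
- hammer: hammer lying on the bench; origin near its middle, at the underside; bystander, leave it alone
- wrench: wrench lying along the far strip of the filter box; origin near its middle, at the underside; bystander, leave it alone
- socket: steel socket (ring), 30 mm across, 32 mm tall, standing on the far strip of the filter box; origin at the centre of its underside; bystander, leave it alone
- fitting: brass fitting, 32 mm across, 34 mm tall, standing on the far strip of the filter box; origin at the centre of its underside; bystander, leave it alone

How it is judged:
At the end, for the whole second after the job is handed in: One flap (only the unlatched one can) is tilted open more than 0.65 rad (of 0.9), yellow end down, and at rest; the other three are shut (less than 0.1 rad) (((value of joint flap1 above 0.65 rad and value of joint each of flap2, flap3, flap4 below 0.1 rad) or (value of joint flap2 above 0.65 rad and value of joint each of flap1, flap3, flap4 below 0.1 rad) or (value of joint flap3 above 0.65 rad and value of joint each of flap1, flap2, flap4 below 0.1 rad) or (value of joint flap4 above 0.65 rad and value of joint each of flap1, flap2, flap3 below 0.1 rad)) and velocity of joint each of flap1, flap2, flap3, flap4 below 0.05 rad/s); the robot touches nothing.
It fails at once if A bystander is lifted, pushed (over 20 mm) or knocked over (distance of any of spray_a, spray_b, oil_can, jar, hammer, wrench, socket, fitting from where it was at the start of the episode above 0.02 m).
It fails at once if A latched flap or the box is forced: pressed with more than 60 N while no flap is open (contact force between any of the arm, the fingers and cover above 60 N and value of joint each of flap1, flap2, flap3, flap4 below 0.3 rad).
It also fails if it takes over 45 s, if anything falls off the work surface, if the arm or the gripper's body presses on something with over 40 N, if the wrist force passes 120 N, or if a joint passes its speed limit or range.

## Working session

There is one attempt and no reset: what is moved stays moved. The work goes in short steps, Python scripts to look and compute and a tool call to move; the robot and the scene stay as the last step left them, time stands still between calls to the robot, and variables do not carry over. Pictures are saved under pics/ and viewed, and the job is handed in when it is done.

Besides the shell and the picture viewer there is one more tool, called in YAML: its name, and indented under it one key for each argument. apply_moves: Moves the arm, as the interface text tells. Its arguments: {"type":"object","properties":{"deltas":{"type":"array"}},"required":["deltas"]}

```bash
mkdir -p pics; python3 - <<'E'
from plant import r
import cv2,numpy as np
s=r.observe();print(s)
for n in ["scene","top"]:
    c=r.camera(n);cv2.imwrite(f"pics/{n}0.png",c["pixels"][:,:,::-1])
    np.savez(f"{n}0.npz",**{k:c[k] for k in c})
    print(n,c["fov_y"],c["cx"],c["cy"],c["world_from_camera"])
E
```

```text
{'t': 0.0, 'qpos': array([ 1.47161702e+00,  2.55743313e-01,  1.06987017e-01, -4.63170499e-04,
       -1.42385347e+00, -2.84641820e-01]), 'joint_vel': array([-0.00024293, -0.00093449, -0.00034238,  0.00096212,  0.00078065,
        0.00082768]), 'tau': array([-1.55159983e-04, -3.86636388e+01,  2.37936294e+01,  5.36537871e+00,
       -6.27815723e-03, -2.77224814e-06]), 'tool_pos': array([0.20571596, 0.50960539, 0.2553925 ]), 'tool_rot': array([-7.55294071e-04, -5.59227095e-01,  8.29013982e-01, -5.51486305e-04]), 'wrist_force': array([-0.89459227, -0.16345604,  0.5516305 ]), 'wrist_torque': array([ 0.05320301, -0.01481709, -0.01542804]), 'gripper_width': 0.085084773546679}
scene 47.581391882672946 278.2769028951305 217.18928306986848 [[ 0.7355162   0.47534706 -0.48276401  1.15557245]
 [ 0.67743908 -0.50589542  0.53399075 -0.63408926]
 [ 0.00960282 -0.71980205 -0.69411295  0.94124266]
 [ 0.          0.          0.          1.        ]]
top 44.20853711623433 278.92327353989054 212.57308838474987 [[ 1.86309088e-02 -9.77090982e-01  2.12004959e-01  2.18861910e-01]
 [-9.99820886e-01 -1.89132334e-02  6.96313987e-04  5.47447186e-03]
 [ 3.32933714e-03 -2.11979959e-01 -9.77268342e-01  1.65039959e+00]
 [ 0.00000000e+00  0.00000000e+00  0.00000000e+00  1.00000000e+00]]
```

View pics/scene0.png

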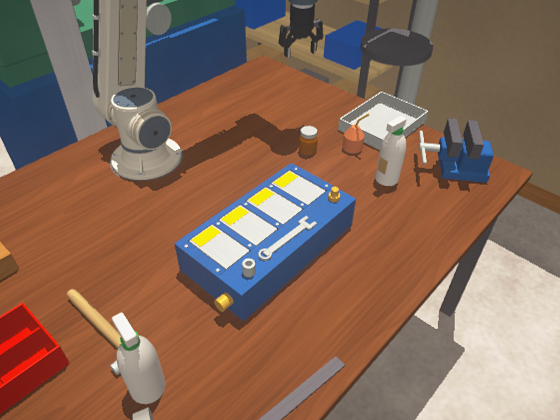

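View pics/top0.png

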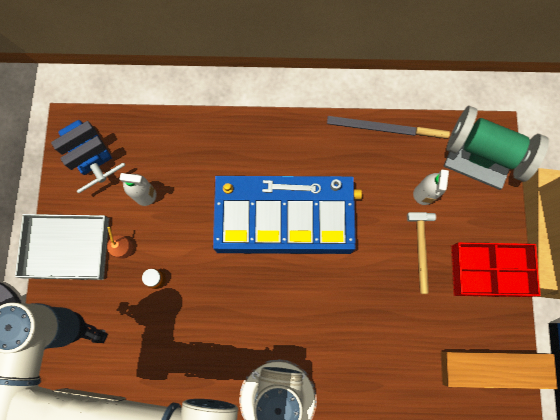

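The top view shows the four yellow pads at about (236,237), (267,237), (299,236) and (331,236). The image's left is world +y, so flap4 is leftmost. The jar is at (151,277), clear of the box. Next I'll locate the pads precisely.

```bash
cat > h.py <<'E'
import numpy as np,cv2
def pads(c,region=None):
    im=np.asarray(c["pixels"]);hsv=cv2.cvtColor(np.ascontiguousarray(im),cv2.COLOR_RGB2HSV)
    m=cv2.inRange(hsv,(26,170,150),(34,255,255))
    n,l,st,ce=cv2.connectedComponentsWithStats(m)
    return [(ce[i],st[i]) for i in range(1,n) if st[i][4]>80]
def ray(c,u,v,T=None):
    T=c["world_from_camera"] if T is None else T
    f=210/np.tan(np.radians(float(c["fov_y"]))/2)
    d=T[:3,:3]@np.array([(u-c["cx"])/f,(v-c["cy"])/f,1]);return T[:3,3],d
def plane(c,u,v,z,T=None):
    o,d=ray(c,u,v,T);return o+d*(z-o[2])/d[2]
def depthpt(c,u,v):
    o,d=ray(c,u,v);return o+d*c["z_map"][int(round(v)),int(round(u))]
E
python3 - <<'E'
import numpy as np
from h import *
P={}
for n in ["top","scene"]:
    c=dict(np.load(n+"0.npz"))
    for ce,st in pads(c):
        print(n,ce.round(1),st[:5],plane(c,*ce,0.1).round(4),depthpt(c,*ce).round(4))
        P.setdefault(n,[]).append((ce,c))
def tri(a,b):
    o1,d1=ray(a[1],*a[0]);o2,d2=ray(b[1],*b[0])
    s=np.linalg.lstsq(np.c_[d1,-d2],o2-o1,rcond=None)[0]
    return (o1+d1*s[0]+o2+d2*s[1])/2, np.linalg.norm(o1+d1*s[0]-o2-d2*s[1])
for a in P["top"]:
  for b in P["scene"]:
    p,e=tri(a,b)
    if e<.006: print(p.round(4),e.round(4))
E
```

```text
top [235.7 235.1] [225 230  22  11 236] [0.4827 0.1367 0.1   ] [0.4823 0.1365 0.1025]
top [267.9 235.5] [258 230  21  12 213] [0.4834 0.0388 0.1   ] [0.4824 0.0387 0.1057]
top [300.1 235.9] [290 231  21  11 226] [ 0.484  -0.0592  0.1   ] [ 0.484  -0.0592  0.0996]
top [332. 236.] [322 231  21  11 231] [ 0.4855 -0.1561  0.1   ] [ 0.4852 -0.1559  0.1016]
scene [285.3 179.2] [274 172  23  15 164] [0.4819 0.1381 0.1   ] [0.482  0.138  0.1001]
scene [260.9 196.4] [249 189  25  16 187] [0.4828 0.04   0.1   ] [0.4837 0.0392 0.101 ]
scene [234.4 215.3] [222 207  26  18 212] [ 0.4844 -0.0585  0.1   ] [ 0.4838 -0.058   0.0993]
scene [205.5 235.9] [192 226  28  20 245] [ 0.4857 -0.1569  0.1   ] [ 0.4848 -0.1562  0.0988]
[0.4827 0.1368 0.1012] 0.0006
[0.4834 0.039  0.1009] 0.0006
[ 0.4842 -0.0589  0.1001] 0.0008
[ 0.4854 -0.1563  0.0994] 0.0005
```

```bash
cat >> h.py <<'E'
from scipy.spatial.transform import Rotation as Ro
def go(s,x,y,z,ang=None):
    R=Ro.from_quat(s["tool_rot"],scalar_first=True).as_matrix()
    d=R.T@(np.array([x,y,z])-s["tool_pos"])*1000
    a=np.degrees(np.arctan2(R[1,0],R[0,0]))
    print("shift",d.round(1),"tool x world angle",a.round(2),"turn", None if ang is None else -(ang-a))
E
python3 - <<'E'
from plant import r
from h import *
go(r.observe(),.4825,.137,.155,-89.5)
E
```

```text
shift [ 241.7 -396.2  101. ] tool x world angle -111.99 turn -22.490945261940354
```

apply_moves:
  deltas:
    - [-1,[20,-33,0],-2]
    - [-1,[48,-79,0],-5]
    - [-1,[73,-119,10],-8]
    - [-1,[97,-159,20],-11]
    - [-1,[121,-198,35],-14]
    - [-1,[145,-238,50],-17]
    - [-1,[169,-277,65],-20]
    - [-1,[194,-317,80],-22.5]
    - [-1,[218,-357,92],-22.5]
    - [-1,[242,-396,101],-22.5]
    - [-1,[242,-396,101],-22.5]
    - [-1,[242,-396,101],-22.5]

```text
t: 1.3
tool_pos: [0.4825, 0.1362, 0.1545]
tool_rot: [0.001, 0.709, -0.705, -0.0]
wrist_force: [0.2, 1.1, -0.2]
gripper_width: 0.0
```

apply_moves:
  deltas:
    - [-1,[0,0,20],0]
    - [-1,[0,0,25],0]
    - [-1,[0,0,27],0]
    - [-1,[0,0,27],0]
    - [-1,[0,0,27],0]

```text
t: 1.8
tool_pos: [0.4827, 0.1379, 0.1291]
tool_rot: [-0.001, 0.711, -0.704, 0.0]
wrist_force: [-0.3, 0.2, 0.6]
gripper_width: 0.0001
```

```bash
python3 - <<'E'
from plant import r
import cv2
c=r.camera("wrist");cv2.imwrite("pics/w1.png",c["pixels"][:,:,::-1])
E
```

```text
(no output)
```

View pics/w1.png

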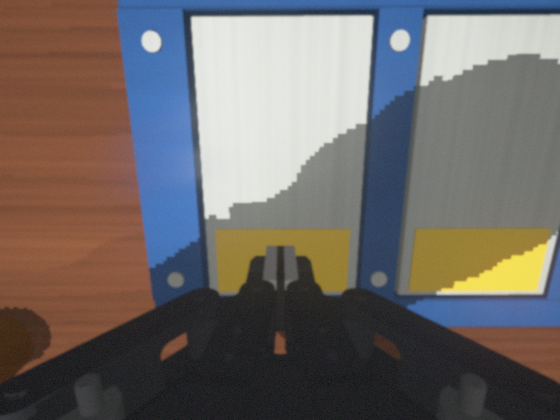

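The wrist view shows the shut fingertips at about (281,255), centred on flap4's pad, with no contact yet. I'll press down in small steps.

apply_moves:
  deltas:
    - [-1,[0,0,2],0]
    - [-1,[0,0,4],0]
    - [-1,[0,0,4],0]

```text
t: 2.15
tool_pos: [0.4826, 0.1374, 0.1244]
tool_rot: [-0.0, 0.71, -0.704, 0.0]
wrist_force: [0.6, 0.9, -0.0]
gripper_width: 0.0002
```

apply_moves:
  deltas:
    - [-1,[0,0,1],0]
    - [-1,[0,0,2],0]
    - [-1,[0,0,2],0]

```text
t: 2.45
tool_pos: [0.4827, 0.1374, 0.1236]
tool_rot: [-0.0, 0.71, -0.704, 0.0]
wrist_force: [-4.1, 0.7, 10.2]
gripper_width: -0.0
```

apply_moves:
  deltas:
    - [-1,[0,0,1],0]
    - [-1,[0,0,2],0]
    - [-1,[0,0,2],0]
    - [-1,[0,0,2],0]

```text
t: 2.85
tool_pos: [0.4827, 0.1374, 0.1234]
tool_rot: [-0.001, 0.711, -0.704, 0.001]
wrist_force: [-10.6, 0.1, 23.1]
gripper_width: 0.0
```

Flap4 gave only about 1 mm under 23 N, so it is latched. Flap3 is next.

apply_moves:
  deltas:
    - [-1,[0,0,-10],0]
    - [-1,[0,0,-20],0]
    - [-1,[30,0,-20],0]
    - [-1,[70,0,-20],0]
    - [-1,[98,-1,-18],0]
    - [-1,[98,-1,-10],0]
    - [-1,[98,-1,-6],0]
    - [-1,[98,-1,-5],0]
    - [-1,[98,-1,-5],0]
    - [-1,[98,-1,-5],0]

```text
t: 3.85
tool_pos: [0.4845, 0.0401, 0.1254]
tool_rot: [-0.0, 0.711, -0.704, -0.0]
wrist_force: [-0.0, -0.9, -0.4]
gripper_width: 0.0001
```

apply_moves:
  deltas:
    - [-1,[0,0,1],0]
    - [-1,[0,0,2],0]
    - [-1,[0,0,3],0]
    - [-1,[0,0,3],0]
    - [-1,[0,0,3],0]

```text
t: 4.35
tool_pos: [0.4846, 0.0399, 0.1236]
tool_rot: [-0.001, 0.71, -0.704, 0.0]
wrist_force: [-5.0, 2.2, 9.9]
gripper_width: -0.0004
```

apply_moves:
  deltas:
    - [-1,[0,0,1],0]
    - [-1,[0,0,2],0]
    - [-1,[0,0,2],0]
    - [-1,[0,0,2],0]

```text
t: 4.75
tool_pos: [0.4847, 0.0399, 0.1234]
tool_rot: [-0.001, 0.711, -0.704, 0.001]
wrist_force: [-11.2, 3.3, 23.6]
gripper_width: 0.0001
```

Flap3 resists the same way, so it is latched too. Flap2 is next.

apply_moves:
  deltas:
    - [-1,[0,0,-10],0]
    - [-1,[0,0,-20],0]
    - [-1,[30,0,-20],0]
    - [-1,[70,0,-20],0]
    - [-1,[98,0,-18],0]
    - [-1,[98,0,-10],0]
    - [-1,[98,0,-6],0]
    - [-1,[98,0,-5],0]
    - [-1,[98,0,-5],0]
    - [-1,[98,0,-5],0]

```text
t: 5.75
tool_pos: [0.4854, -0.0579, 0.1254]
tool_rot: [-0.0, 0.711, -0.704, 0.0]
wrist_force: [-0.8, 0.5, 0.8]
gripper_width: -0.0001
```

apply_moves:
  deltas:
    - [-1,[0,0,1],0]
    - [-1,[0,0,2],0]
    - [-1,[0,0,3],0]
    - [-1,[0,0,3],0]
    - [-1,[0,0,3],0]

```text
t: 6.25
tool_pos: [0.4855, -0.0585, 0.1224]
tool_rot: [-0.0, 0.71, -0.704, 0.0]
wrist_force: [0.2, 1.8, 2.0]
gripper_width: 0.0
```

apply_moves:
  deltas:
    - [-1,[0,0,1],0]
    - [-1,[0,0,2],0]
    - [-1,[0,0,2],0]
    - [-1,[0,0,2],0]

```text
t: 6.65
tool_pos: [0.4854, -0.0588, 0.1203]
tool_rot: [0.0, 0.71, -0.704, 0.0]
wrist_force: [0.4, 1.8, 2.0]
gripper_width: -0.0002
```

Flap2 yields about 4 mm at just 2 N, so it is the unlatched one. I'll push it down, moving slightly toward the axle as it tilts.

apply_moves:
  deltas:
    - [-1,[0,0,3],0]
    - [-1,[0,-1,6],0]
    - [-1,[0,-1,9],0]
    - [-1,[0,-2,12],0]
    - [-1,[0,-3,15],0]
    - [-1,[0,-4,18],0]
    - [-1,[0,-4,18],0]

```text
t: 7.35
tool_pos: [0.4885, -0.0588, 0.1013]
tool_rot: [0.001, 0.71, -0.704, -0.001]
wrist_force: [-0.6, -0.3, -0.6]
gripper_width: 0.0001
```

apply_moves:
  deltas:
    - [-1,[0,0,2],0]
    - [-1,[0,-1,4],0]
    - [-1,[0,-1,6],0]
    - [-1,[0,-1,8],0]
    - [-1,[0,-1,10],0]
    - [-1,[0,-1,10],0]

```text
t: 7.95
tool_pos: [0.4897, -0.0586, 0.0916]
tool_rot: [0.0, 0.71, -0.704, -0.001]
wrist_force: [0.8, 0.4, -0.4]
gripper_width: 0.0002
```

```bash
python3 - <<'E'
from plant import r
import cv2,numpy as np
a=[r.camera(n)["pixels"] for n in("wrist","scene")]
b=cv2.resize(a[1][140:320,160:400],(560,420))
cv2.imwrite("pics/w2.png",a[0][:,:,::-1]);cv2.imwrite("pics/s2.png",b[:,:,::-1])
print(r.observe()["wrist_force"])
E
```

```text
[0.24656325 0.02687025 0.36943818]
```

View pics/w2.png

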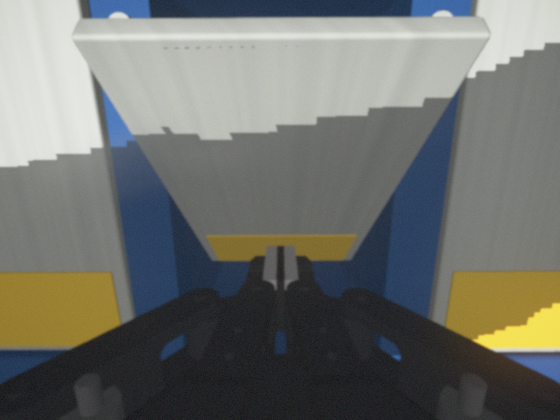

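View pics/s2.png

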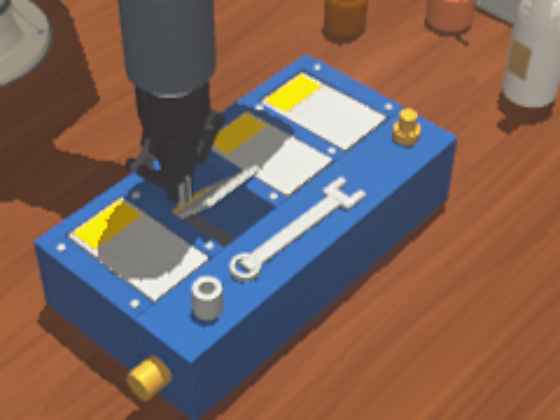

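The wrist view shows flap2 tilted steeply. Its raised far edge is near row 25 and its pad near row 247, with the fingertips at (281,255). I'll measure the tilt.

```bash
python3 - <<'E'
from plant import r
from h import *
s=r.observe();c=r.camera("wrist")
R=Ro.from_quat(s["tool_rot"],scalar_first=True).as_matrix()
W=np.eye(4);W[:3,:3]=R;W[:3,3]=s["tool_pos"];T=W@c["tool_from_camera"]
c["world_from_camera"]=T
uu=[(u,v) for u in(200,240,280,320,360) for v in range(60,225,20)]
P=np.array([depthpt(c,*p) for p in uu]);z=c["z_map"]
A=np.c_[P[:,:2],np.ones(len(P))];k,res,_,_=np.linalg.lstsq(A,P[:,2],rcond=None)
print("tilt",np.arctan(k[0]),k,np.abs(A@k-P[:,2]).max(), P[[0,8,40,-1]].round(3))
E
```

```text
tilt 0.8247655320606886 [ 1.08200544  0.01637481 -0.46926935] 0.0013285225335576967 [[ 0.567 -0.041  0.144]
 [ 0.518 -0.026  0.092]
 [ 0.551 -0.078  0.125]
 [ 0.518 -0.089  0.09 ]]
```

apply_moves:
  deltas:
    - [-1,[0,0,2],0]
    - [-1,[0,0,4],0]
    - [-1,[0,0,4],0]

```text
t: 8.4
tool_pos: [0.49, -0.0586, 0.088]
tool_rot: [0.0, 0.71, -0.704, -0.0]
wrist_force: [-0.8, -0.1, -0.4]
gripper_width: -0.0003
```

apply_moves:
  deltas:
    - [-1,[0,-1,2],0]
    - [-1,[0,-2,3],0]
    - [-1,[0,-2,3],0]

```text
t: 8.7
tool_pos: [0.4907, -0.0587, 0.0871]
tool_rot: [0.001, 0.71, -0.704, -0.001]
wrist_force: [-13.0, 3.8, 23.6]
gripper_width: 0.0001
```

The force jumped to 24 N with the arm stopped, so the flap is on its stop. I'll back off along the opposite path, then go straight up.

apply_moves:
  deltas:
    - [-1,[0,2,-4],0]
    - [-1,[0,7,-12],0]
    - [-1,[0,9,-25],0]
    - [-1,[0,9,-50],0]
    - [-1,[0,9,-85],0]
    - [-1,[0,30,-120],0]
    - [-1,[0,60,-130],0]
    - [-1,[0,90,-130],0]
    - [-1,[0,90,-130],0]
    - [-1,[0,90,-130],0]

```text
t: 9.7
tool_pos: [0.4019, -0.0594, 0.2156]
tool_rot: [-0.0, 0.71, -0.704, 0.0]
wrist_force: [0.5, 0.2, 0.1]
gripper_width: -0.0
```

```bash
python3 - <<'E'
from plant import r
from h import *
s=r.observe();print(s["t"],s["tool_pos"],s["wrist_force"],abs(s["joint_vel"]).max())
c=r.camera("wrist");cv2.imwrite("pics/w3.png",c["pixels"][:,:,::-1])
W=np.eye(4);W[:3,:3]=Ro.from_quat(s["tool_rot"],scalar_first=True).as_matrix();W[:3,3]=s["tool_pos"];c["world_from_camera"]=W@c["tool_from_camera"]
np.savez("w3.npz",**c)
b=r.camera("scene")["pixels"];t=r.camera("top")["pixels"]
cv2.imwrite("pics/s3.png",b[:,:,::-1]);cv2.imwrite("pics/t3.png",t[:,:,::-1])
E
```

```text
9.7 [ 0.4019174 -0.0594209  0.2156135] [0.52332518 0.19042897 0.11131127] 0.03410155808722394
```

View pics/w3.png

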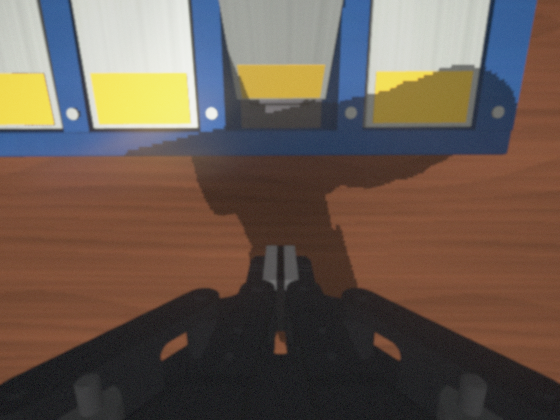

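View pics/s3.png

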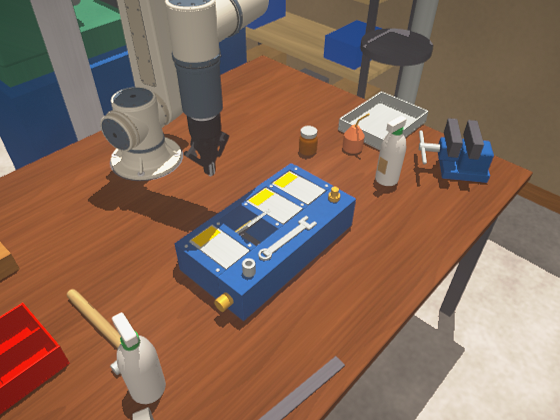

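The hand is clear. The wrist view shows flap2's pad sunk in its well at about (281,82), the other pads look flush, and the bystanders appear unmoved. I'll check tilts from the depth image.

```bash
python3 - <<'E'
from h import *
c=dict(np.load("w3.npz"))
for n,us in(("flap3",(110,170)),("flap2",(255,310)),("flap1",(385,460))):
    P=np.array([depthpt(c,u,v) for u in range(*us,8) for v in range(6,96 if n=="flap2" else 120,6)])
    A=np.c_[P[:,:2],np.ones(len(P))];k=np.linalg.lstsq(A,P[:,2],rcond=None)[0]
    print(n,"tilt",np.arctan(k[0]).round(3),"resid",np.abs(A@k-P[:,2]).max().round(4))
t=cv2.imread("pics/t3.png").astype(int);t0=cv2.imread("pics/top0.png").astype(int)
d=(abs(t-t0).max(2)>60).astype(np.uint8)
for st in cv2.connectedComponentsWithStats(d)[2][1:]:
    if st[4]>15: print(st)
E
```

```text
flap3 tilt 0.016 resid 0.0025
flap2 tilt 0.887 resid 0.0023
flap1 tilt -0.018 resid 0.002
[  117   201   241   219 23309]
[222 301   5   8  22]
[   0  303  235  117 7023]
[  40  304   68   46 1354]
[285 363  10   5  29]
[290 376  10  14 109]
[ 62 389  64  13 268]
[275 408   6   4  19]
```

View pics/t3.png

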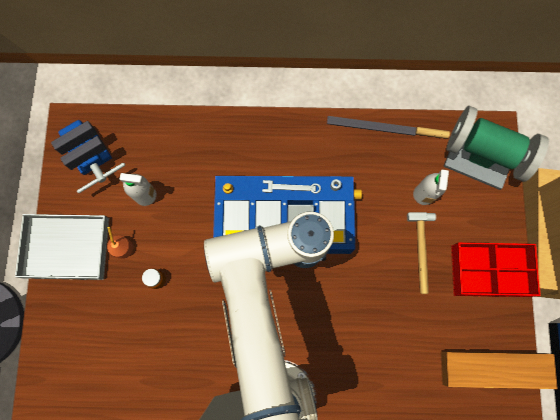

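Flap2's tilt measures 0.887 rad and its neighbours are shut. In the top view every bystander is where it started. I'm handing in.

```bash
python3 -c "
from plant import r
print(r.hand_in())"
```

```text
the job is handed in; nothing more can be done
None
```

Flap2 was the unlatched one. It now stands fully open and the job is handed in.

- **Finding it:** I pressed the pads of flap4, flap3 and flap2 in turn with the shut fingertips. Flap4 and flap3 gave only about 1–2 mm under roughly 24 N. Flap2 gave about 4 mm at 2 N. Flap1 was not pressed, as the loose flap had already been found.
- **Opening it:** I pushed flap2 down until the force jumped to about 24 N at its stop. I then drew the hand back about 60 mm short of the box and 90 mm above its top, at about t = 10 s.
- **Last checks:**
  - Depth measurements gave flap2 a tilt of 0.887 rad, and flap3 and flap1 within 0.02 rad of shut.
  - Flap4 was checked only by eye in the scene picture, where it looked flush.
  - The wrist force was about 0.
  - By eye, all the bystanders were in their original places in the top view.
- **One oddity:** the push force read about 0 N through most of the swing, lower than expected. The pictures showed the flap following the fingers all the same.

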